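# Release the spindle of a bench sander

### The arm

A 6-joint arm with a two-finger parallel gripper is mounted at the origin on the work surface. World frame = base frame: x ahead of the robot, y to its left, z up, the work surface at z = 0. Lengths are in mm, angles in rad, forces in N, time in s.
With the tool pointing down it reaches from about 275 to 750 mm from the base axis. Payload 10.2 kg.
Tool frame: the origin (TCP) lies at the very end of the fingers, on their centre line; the grasp point (between the pads) lies 19 mm behind it; z points along the fingers, y is the line along which they close (so a half turn about z gives the same grasp; the last joint's range is limited). The gripper opens to 85 mm and grips with 20 to 120 N. Pads are 22 mm wide; open, the fingers measure 114 mm over their backs; the gripper's body (76 mm by 85 mm) begins 54 mm behind the grasp point. The pads swing forward as they close: fully open they stand 13 mm farther back than shut.
Start: joints at [1.1, 0.313, 1.498, -0, 1.331, -0.223], TCP at [128.78, 508.966, 231.294] pointing down, gripper open.
Joint ranges: [-2.94, 2.94], [-0.97, 2.17], [0.19, 2.56], [-1.23, 4.37], [0.02, 3.11], [-2.88, 2.88]. Speed limits (rad/s): [2.39, 2.39, 3.01, 3.14, 3.14, 3.14].

### API

Orientations are given as a unit quaternion [w, x, y, z].
In Python, from rig import ctrl gives the robot as it stands.
- The arm moves only by the shell command python3 -m inch 'ROWS' [OPENING] [FORCE]. ROWS is text: rows parted by semicolons, each of 6 numbers parted by spaces: the shift along the tool's x, y, z in mm, then the turn, a rotation vector about the tool's x, y, z in units of 6 degrees (1.0 is 6 degrees). A call has exactly 10 rows; each row shifts and turns the commanded pose from where the row before left it, along the tool's axes as they then stand; what a row does not reach is not made up. A row lasts 1/12 s, in which the tool goes at most 41.7 mm and 7.16 degrees, less where a joint would pass 70% of its speed; a pose out of reach is approached as far as the arm can. A call with a gripper value outside its range is refused whole. OPENING is the opening, from 0 (shut) to 1 (fully open), set as the call begins (- or left out, the last holds). The fingers move at their own pace and stop on an object; FORCE is the grip in N (left out, the last holds). Time passes only in rows, so rows that do not move let the fingers close, or fill a call up. It gives the time, the measured TCP pose, the force, the opening and the grip force at its end, in the units of the state.
- ctrl.sense(): the state, without advancing time (a new reading comes with each control period).
- ctrl.capture(name): name is "side" or "top" or "wrist"; returns a dict with "image" (400x640x3 uint8, red, green, blue), "intrinsics" (3x3 intrinsics, pixels), "D" ([k1, k2, p1, p2, k3] as OpenCV has them; the pictures are not rectified), "rvec" (rotation vector, rad) and "tvec" (3), from world to camera coordinates, as OpenCV has them. Camera axes: x right, y down, z forward; pixel columns grow to the right and rows downward; lengths in mm; the calibration is good to about 2 mm. A picture is of the moment at which its call begins. There is no depth.
- ctrl.finish_job(): hands the job in; it is judged then, once.
The state is a dict: "time_s": time; "joints": joint angles; "dq": joint speeds; "tau": joint torques, N m; "eef_pos": TCP position; "ee_rot": TCP orientation; "force": force on the tool from outside, world axes, zero at the start; "wrist_torque": the same for the moment, N m; "grip_width": opening from 0.0 (shut) to 1.0 (fully open); "grip_force": force on a finger pad.
Only numpy, scipy, OpenCV 4.12 (cv2) and the standard library are available. Lean on these libraries where they do the work, as an engineer would, in place of code of your own. Each camera call takes 0.05 s, during which the arm holds its last target. There are 200 camera calls.

### The job

Make the spindle sander ready for a spindle change: first lift the worn sanding sleeve up off the spindle and leave it standing upright in the wooden tray, let go. Then flip the safety catch right over, away from the release handle it blocks, and after that pull the handle towards the front against its spring as far as it goes, and finish while still holding it there with the gripper. Leave the carved panel, the mallet, the spare sleeve and the cork block where they are.

Things in the scene. Friction and masses are not known exactly. Their poses are not given: they have to be found in the camera images.
- machine: spindle sander, fixed: bare steel plate 220 (x) x 340 (y) x 12 mm on the bench; origin at the centre of its underside; x points to its rear, -x to its front (roughly towards the robot), y to its left, z up. Spindle on its left, release handle on two grey lugs right of it, safety catch furthest right
- sleeve: worn sanding sleeve: dark brown spirally wound rigid tube, outer diameter 50 mm, bore 40 mm, height 60 mm, about 60 g; origin at the centre of its lower end, z along its axis. At the start it sits on the flange over the spindle, which stands 14 mm out of its top; raise it 74 mm or more to free it
- tray: open plywood tray, fixed, 180 (x) x 150 (y) x 35 mm high outside, walls and floor about 6 mm; origin at the centre of its underside, x along its long side. It is empty and lies to the left or to the right of the sander.
- tray_in (a point): centre of the tray's inner floor, axes as the tray's; the floor measures 168 (x) x 138 (y) mm clear
- lever (a joint): release handle's angle, rad: 0 = at rest, leaning 0.35 to the rear of upright; grows as it is pulled to the front; stop at 0.7 (leaning 0.35 to the front). A spring returns it at once when let go: about 5 N at the bar to start, 9 N at the stop. While the catch is in place it gives springily by 0.1 to 0.3 at most
- lever_grip (a point): centre of the handle's crossbar, moving with it. The handle is a bow: a round black crossbar 16 mm in diameter along the machine's y, carried at its ends by two steel side arms 12 mm thick, centres 90 mm apart; between the arms (78 mm clear) nothing stands within 60 mm below the bar
- lever_hinge (a point): middle of the handle's hinge axis, which lies along the machine's y; machine x 20, y -35, z 35 mm. The crossbar's centre runs on a circle of radius 90 mm about it.
- catch (a joint): safety catch's angle, rad: 0 = fully in the handle's way (starts at 0 to 0.2); grows as the upright tab is tipped to the machine's right (-y, away from the handle); stop at 1.3. Stiff hinge, about 1.5 N at the tab's end to move, stays where it is left. Clears the handle beyond about 0.85
- catch_tab (a point): end of the catch's tab, moving with it. The catch is a steel L hinged along the machine's x: the tab stands up from the hinge, 50 mm long, 22 wide (x), 10 thick (y), with 49 mm free towards the handle; the other limb, 71 mm long, reaches left in front of the handle's right arm and blocks it. Flipped, the tab lies out to the right and the limb points up
- catch_hinge (a point): the catch's hinge axis at the tab; machine x 19, y -140, z 75 mm
- panel: bystander, loose: block of carved wood 170 x 130 x 30 mm with scrolls on top, on the side of the sander where the tray is not; origin at the centre of its underside, x along its length
- mallet: bystander, loose: lying wooden mallet about 230 mm long, head 68 mm in diameter, beyond the sander; origin under its middle, x from handle to head
- spare: bystander, loose: spare sanding sleeve, wider and lower than the worn one (76 mm across, 50 mm high), standing on the bench beyond the sander; origin at the centre of its underside
- corkblock: bystander, loose: cork sanding block 60 x 110 x 35 mm, lying right of and beyond the sander; origin at the centre of its underside
- spindle (a point): top of the sander's upright spindle, machine x 0, y 115, z 96 mm: a flange 64 mm wide, top at z 22, carries a black rubber drum 35 mm in diameter up to z 90, then a 16 mm nut
Not all that is in view belongs to the job. What is shaped like the tray but yellow is not meant.

How it is judged:
By the outcome, as a careful person would: the job done as asked, in the order asked, and still so for the second after the job is handed in, while the arm keeps its last pose, push and grip.
It also fails if it takes over 56 s, if anything falls off the work surface, if the arm or the gripper's body presses on something with over 40 N, if the wrist force passes 120 N, or if a joint passes its speed limit or range.

## Working session

There is one attempt and no reset: what is moved stays moved. The work goes in short steps, Python scripts to look and compute and a shell command to move; the robot and the scene stay as the last step left them, time stands still between calls to the robot, and variables do not carry over. Pictures are saved under pics/ and viewed, at most 12 in all, crops included, and the job is handed in when it is done.

```bash
mkdir -p pics; ls
python3 - <<'E'
from rig import ctrl
import cv2
for n in("side","top"):
    c=ctrl.capture(n);cv2.imwrite(f"pics/{n}0.png",c["image"][:,:,::-1])
    print(n,c["intrinsics"],c["D"],c["rvec"],c["tvec"])
s=ctrl.sense();print(s)
E
```

```text
pics
side [[395.97819068   0.         317.12840193]
 [  0.         395.97819068 196.11721108]
 [  0.           0.           1.        ]] [-0.06637523  0.          0.          0.          0.        ] [ 2.07986627 -0.41434211  0.21417771] [-460.09182734  183.59080151  840.7930257 ]
top [[424.48773851   0.         320.95866448]
 [  0.         424.48773851 197.90597437]
 [  0.           0.           1.        ]] [-0.09206981  0.          0.          0.          0.        ] [ 2.17860133 -2.1706037   0.12461378] [ -19.85860242  489.25237501 1140.14431834]
{'time_s': 0.1, 'joints': array([ 1.09958621e+00,  3.13354508e-01,  1.49836410e+00, -3.01482254e-05,
        1.33099572e+00, -2.23395866e-01]), 'dq': array([ 0.00149427, -0.00126678, -0.0023718 , -0.00017955,  0.00012881,
        0.00071886]), 'tau': array([ 1.96971472e-03, -4.12901008e+01, -2.60142320e+01, -1.37153256e-04,
        3.03065935e-03,  5.38395398e-06]), 'eef_pos': array([128.68372104, 508.74475579, 230.81140877]), 'ee_rot': array([-1.77122255e-04,  1.23586731e-01,  9.92333616e-01, -5.32336760e-04]), 'force': array([-0.45316884,  0.18432662,  0.88118523]), 'wrist_torque': array([-0.05034532, -0.02929045, -0.01985896]), 'grip_force': 0.0, 'grip_width': 0.9963455404916909}
```

View pics/top0.png

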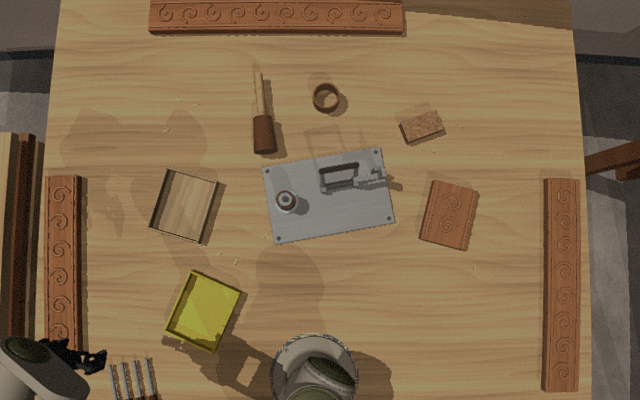

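View pics/side0.png

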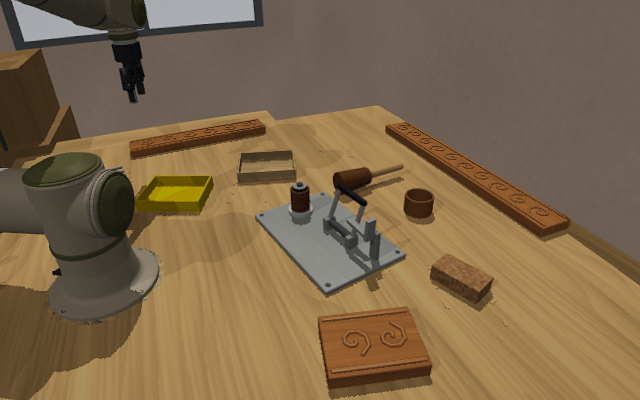

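The top picture shows the wooden tray around (185,206), sander plate corners near (262,168), (381,148), (395,221) and (276,243), and the sleeve near (287,201). In the side picture the spindle is at (300,185) and the handle bar runs (338,187)–(366,204). Next I'll enlarge both.

Run:
```python
import cv2
a=cv2.imread("pics/top0.png");b=cv2.imread("pics/side0.png")
cv2.imwrite("pics/topc.png",cv2.resize(a[140:252,250:410],None,fx=5,fy=5,interpolation=cv2.INTER_CUBIC))
cv2.imwrite("pics/sidec.png",cv2.resize(b[172:298,250:412],None,fx=4.7,fy=4.7,interpolation=cv2.INTER_CUBIC))
```

```text
(no output)
```

View pics/topc.png

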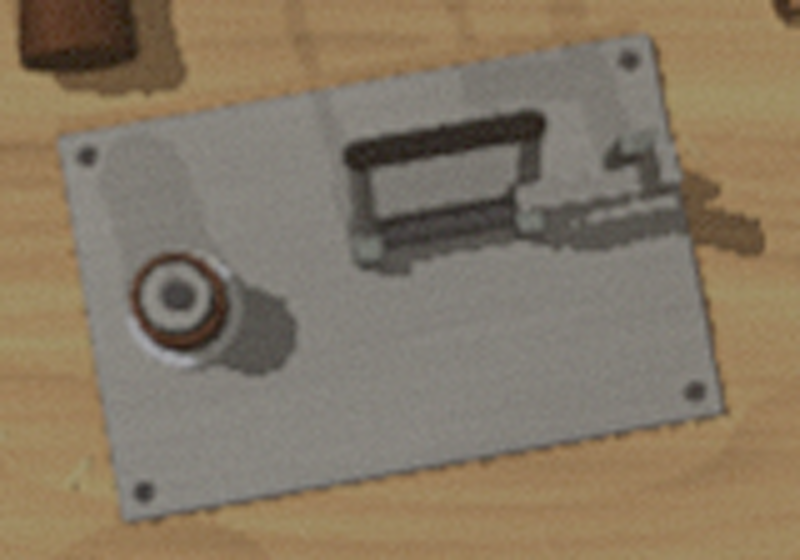

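View pics/sidec.png

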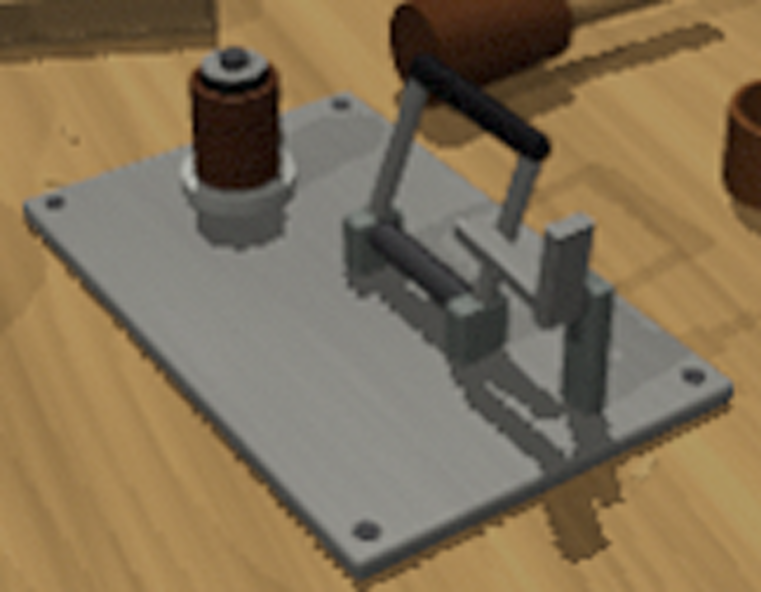

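Corners, nut and bar are sharp in both crops (the readings go into the script below), so I'll fit the machine pose from both views. I'll also crop the tray.

```bash
cat > h.py <<'E'
import numpy as np,cv2
from scipy.optimize import least_squares
C={'side':([[395.978,0,317.128],[0,395.978,196.117],[0,0,1]],[-.06637523,0,0,0,0],[2.07986627,-.41434211,.21417771],[-460.09182734,183.59080151,840.7930257]),
'top':([[424.488,0,320.959],[0,424.488,197.906],[0,0,1]],[-.09206981,0,0,0,0],[2.17860133,-2.1706037,.12461378],[-19.85860242,489.25237501,1140.14431834])}
def proj(n,P):
    K,D,r,t=[np.array(a,float) for a in C[n]]
    return cv2.projectPoints(np.array(P,float).reshape(-1,3),r,t,K,D)[0][:,0]
def W(p,P):
    P=np.array(P,float).reshape(-1,3);c,s=np.cos(p[2]),np.sin(p[2])
    return P@np.array([[c,s,0],[-s,c,0],[0,0,1]])+[p[0],p[1],0]
def ray(n,uv,z):
    K,D,r,t=[np.array(a,float) for a in C[n]]
    q=cv2.undistortPoints(np.array(uv,float).reshape(-1,1,2),K,D)[:,0]
    R=cv2.Rodrigues(r)[0];o=-R.T@t;d=np.c_[q,np.ones(len(q))]@R
    return o+d*((z-o[2])/d[:,2:])
E
cat > fit.py <<'E'
from h import *
cr=lambda L,f,o:(np.array(L,float)+.5)/f-.5+o
corn=[[110,170,12],[110,-170,12],[-110,-170,12],[-110,170,12]]
T=cr([(60,137),(650,38),(725,406),(124,516),(179,293)],5,(250,140))
S=cr([(340,97),(732,384),(358,562),(25,207),(234,55)],4.7,(250,172))
P=corn+[[0,115,96]]
f=lambda p:np.r_[proj('top',W(p,P))-T,proj('side',W(p,P))-S].ravel()
r=least_squares(f,[440,10,.16]);p=r.x;print(p,np.round(r.fun.reshape(-1,2),1).tolist())
for q in (0,.1):
    b=W(p,[[20+90*np.sin(.35-q),-35+s*45,35+90*np.cos(.35-q)] for s in(1,-1)])
    print('bar',q,(proj('top',b)-(250,140))*5,(proj('side',b)-(250,172))*4.7)
    t=W(p,[[19,-140-50*np.sin(q),75+50*np.cos(q)]])
    print('tab',t,(proj('top',t)-(250,140))*5,(proj('side',t)-(250,172))*4.7)
for n,v in dict(spin=[0,115,0],bar0=[20+90*np.sin(.35),-35,35+90*np.cos(.35)],hinge=[20,-35,35],chinge=[19,-140,75]).items():print(n,W(p,v))
a=cv2.imread("pics/top0.png");cv2.imwrite("pics/tray.png",cv2.resize(a[160:252,140:228],None,fx=6,fy=6,interpolation=cv2.INTER_CUBIC))
E
python3 fit.py
```

```text
[ 5.00897917e+02 -3.72996374e+01  1.85062822e-01] [[-0.7, -0.3], [0.2, -1.7], [0.7, 1.3], [-0.1, 1.7], [-0.5, 0.4], [1.7, -1.9], [1.4, -0.0], [-0.1, 1.2], [-1.3, -1.5], [-0.2, -0.2]]
bar 0 [[357.55243551 153.56939958]
 [531.22048096 122.44621923]] [[422.20785881  67.7208886 ]
 [533.6612124  146.45819079]]
tab [[ 545.33464561 -171.41293699  125.        ]] [[660.03612184 160.81168474]] [[562.48384362 218.14736651]]
bar 0.1 [[360.69962596 169.1949682 ]
 [534.93253499 137.91622296]] [[408.30323367  67.87588956]
 [519.41914725 147.11163335]]
tab [[ 546.25315439 -176.31937351  124.75020826]] [[669.55409944 159.16698917]] [[569.7325484  223.99645452]]
spin [[479.73696423  75.7367023    0.        ]]
bar0 [[557.33054555 -62.34319264 119.54354416]]
hinge [[526.99670057 -68.02183596  35.        ]]
chinge [[ 545.33464561 -171.41293699   75.        ]]
```

View pics/tray.png

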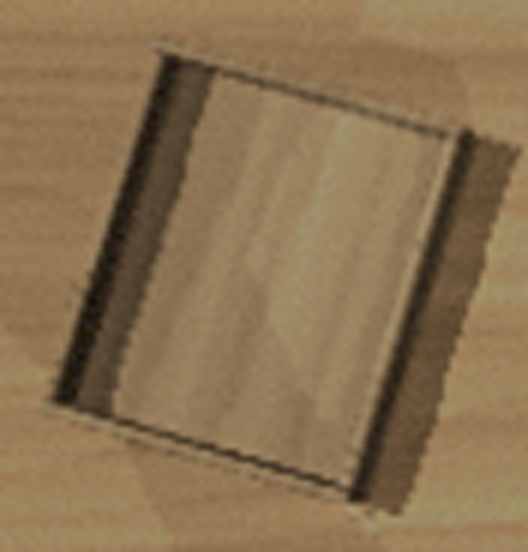

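Tray rim corners in the crop: (160,47), (462,130), (355,497), (52,402).

Run:
```python
from h import *
u=(np.array([(160,47),(462,130),(355,497),(52,402)])+.5)/6-.5+(140,160)
X=ray('top',u,35);print(X,X.mean(0),[np.linalg.norm(X[i]-X[i-1]) for i in range(4)])
from scipy.spatial.transform import Rotation as R
print(X.mean(0)-[128.7,508.7,35])
```

```text
[[571.23921937 410.2535997   35.        ]
 [532.96278    268.25271218  35.        ]
 [365.76529738 312.52442375  35.        ]
 [407.47786288 453.93304709  35.        ]] [469.36128991 361.24094568  35.        ] [np.float64(169.48650684695687), np.float64(147.0691601485788), np.float64(172.9594826529683), np.float64(147.4324824294233)]
[ 340.66128991 -147.45905432    0.        ]
```

```bash
cat > go.py <<'E'
import sys,numpy as np
from scipy.spatial.transform import Rotation as R
from rig import ctrl
# go.py x y z : world target -> remaining shift/turn in tool axes to machine-aligned yaw
s=ctrl.sense();A=R.from_quat(s["ee_rot"],scalar_first=True)
m=.185;T=R.from_matrix(np.array([[-np.sin(m),np.cos(m),0],[np.cos(m),np.sin(m),0],[0,0,-1]]).T)
d=np.array(sys.argv[1:4],float)-s["eef_pos"]
print('t',s["time_s"],'pos',s["eef_pos"].round(1),'F',s["force"].round(1),'grip',round(s["grip_width"],3),s["grip_force"])
print('in current tool axes',A.inv().apply(d).round(1),'in final axes',T.inv().apply(d).round(1),'turn units',np.degrees((A.inv()*T).as_rotvec()).round(2)/6)
E
python3 -m inch '-32 -24 0 0 0 0;-32 -24 0 0 0 0;-32 -24 0 0 0 0;-32 -24 0 0 0 0;-32 -24 0 0 0 0;-32 -24 0 0 0 0;-32 -24 0 0 0 0;-32 -24 0 0 0 0;-32 -24 0 0 0 0;-32 -24 0 0 0 0' 1 40
python3 -m inch '-31 -23 0 0 0 0;-31 -23 0 0 0 0;-31 -23 0 0 0 0;-31 -23 0 0 0 0;0 0 0 0 0 1.1;0 0 0 0 0 1.1;0 0 0 0 0 1.1;0 0 0 0 0 1.1;0 0 0 0 0 1.1;0 0 0 0 0 1.1'
python3 go.py 479.7 75.7 180
```

```text
time_s: 0.93
eef_pos: [380.8, 196.0, 231.3]
ee_rot: [-0.0, 0.124, 0.992, 0.0]
force: [0.9, 0.5, -1.1]
grip_width: 1.0
grip_force: 0.0
time_s: 1.77
eef_pos: [477.6, 78.2, 231.0]
ee_rot: [-0.0, 0.455, 0.89, -0.0]
force: [0.5, -0.3, -0.2]
grip_width: 1.001
grip_force: 0.0
t 1.7667 pos [477.6  78.2 231. ] F [ 0.5 -0.3 -0.2] grip 1.001 0.0
in current tool axes [-3.2  0.3 51. ] in final axes [-2.8  1.6 51. ] turn units [-6.66666667e-03 -3.33333333e-03  4.21166667e+00]
```

```bash
python3 -m inch '0 0 0 0 0 1.05;0 0 0 0 0 1.05;0 0 0 0 0 1.05;0 0 0 0 0 1.06;-2.8 1.6 10 0 0 0;0 0 20 0 0 0;0 0 20 0 0 0;0 0 0 0 0 0;0 0 0 0 0 0;0 0 0 0 0 0'
python3 go.py 479.7 75.7 46
python3 - <<'E'
from rig import ctrl
import cv2,numpy as np
c=ctrl.capture("wrist");im=c["image"][:,:,::-1].copy();cv2.imwrite("pics/w1.png",im)
p=cv2.projectPoints(np.array([[479.7,75.7,96],[479.7,75.7,82]]),c["rvec"],c["tvec"],c["intrinsics"],c["D"])[0];print(p)
E
```

```text
time_s: 2.6
eef_pos: [480.3, 75.7, 182.0]
ee_rot: [0.0, 0.636, 0.772, 0.0]
force: [0.1, 0.6, 0.7]
grip_width: 0.998
grip_force: 0.0
t 2.6 pos [480.3  75.7 182. ] F [0.1 0.6 0.7] grip 0.998 0.0
in current tool axes [  0.2  -0.7 136. ] in final axes [ 1.00e-01 -6.00e-01  1.36e+02] turn units [0.00833333 0.00333333 0.07      ]
[[[319.3734396  205.49272275]]

 [[319.38339011 200.80709602]]]
```

View pics/w1.png

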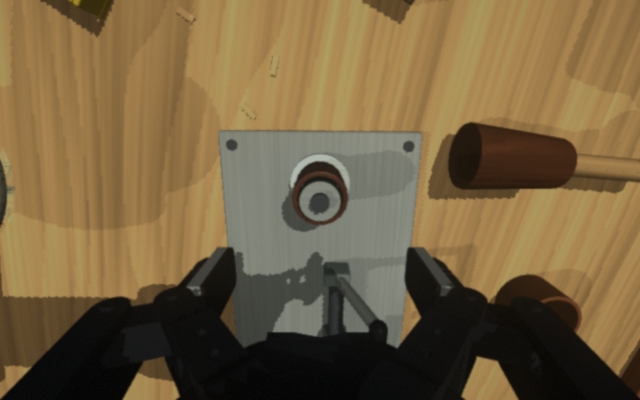

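The nut sits at (319,203), where the fit predicts (319,205), so the gripper is centred over the sleeve. Descending to grip.

```bash
python3 -m inch '0 -.6 16 0 0 0;0 0 16 0 0 0;0 0 16 0 0 0;0 0 16 0 0 0;0 0 16 0 0 0;0 0 16 0 0 0;0 0 16 0 0 0;0 0 16 0 0 0;0 0 8 0 0 0;0 0 0 0 0 0'
python3 -m inch '0 0 0 0 0 0;0 0 0 0 0 0;0 0 0 0 0 0;0 0 0 0 0 0;0 0 0 0 0 0;0 0 0 0 0 0;0 0 0 0 0 0;0 0 0 0 0 0;0 0 0 0 0 0;0 0 0 0 0 0' 0 40
python3 go.py 479.7 75.7 170
```

```text
time_s: 3.48
eef_pos: [479.0, 75.7, 44.6]
ee_rot: [-0.001, 0.636, 0.771, -0.0]
force: [-0.4, -0.8, 0.5]
grip_width: 1.001
grip_force: 0.0
time_s: 4.32
eef_pos: [480.0, 75.6, 46.6]
ee_rot: [0.001, 0.636, 0.771, 0.001]
force: [-1.0, -0.3, 6.8]
grip_width: 0.58
grip_force: 41.0
t 4.3167 pos [480.   75.6  46.6] F [-1.  -0.3  6.8] grip 0.58 41.02583974599838
in current tool axes [ 1.000e-01 -0.000e+00 -1.234e+02] in final axes [ 1.000e-01 -3.000e-01 -1.234e+02] turn units [0.02       0.005      0.05833333]
```

```bash
python3 -m inch '0 0 -6 0 0 0;0 0 -12 0 0 0;0 0 -12 0 0 0;0 0 -12 0 0 0;0 0 -12 0 0 0;0 0 -12 0 0 0;0 0 -12 0 0 0;0 0 -12 0 0 0;0 0 -12 0 0 0;0 0 -8 0 0 0'
python3 -m inch '10 1 0 0 0 0;25 4 0 0 0 0;33 5 0 0 0 0;33 5 0 0 0 0;33 5 0 0 0 0;33 5 0 0 0 0;33 5 0 0 0 0;33 5 0 0 0 0;33 5 0 0 0 0;16 2.6 0 0 0 0'
python3 go.py 470 361 30
```

```text
time_s: 5.15
eef_pos: [479.6, 75.7, 157.0]
ee_rot: [0.001, 0.636, 0.771, 0.001]
force: [-0.4, 0.9, -0.9]
grip_width: 0.581
grip_force: 41.5
time_s: 5.98
eef_pos: [466.0, 364.4, 154.6]
ee_rot: [-0.0, 0.635, 0.772, -0.0]
force: [-0.7, 0.7, -0.7]
grip_width: 0.579
grip_force: 41.6
t 5.9833 pos [466.  364.4 154.6] F [-0.7  0.7 -0.7] grip 0.579 41.58346535637975
in current tool axes [ -4.2   3.4 124.5] in final axes [ -4.1   3.3 124.6] turn units [-0.00833333 -0.00666667  0.08166667]
```

```bash
python3 -m inch '-3 3 0 0 0 0;0 0 15 0 0 0;0 0 20 0 0 0;0 0 20 0 0 0;0 0 20 0 0 0;0 0 20 0 0 0;0 0 12 0 0 0;0 0 6 0 0 0;0 0 3 0 0 0;0 0 0 0 0 0'
python3 go.py 470 361 30
python3 - <<'E'
from rig import ctrl
import cv2
c=ctrl.capture("side");im=c["image"][:,:,::-1]
cv2.imwrite("pics/s1.png",cv2.resize(im[60:260,130:430],None,fx=2.6,fy=2.6,interpolation=cv2.INTER_CUBIC))
E
```

```text
time_s: 6.82
eef_pos: [471.2, 358.2, 39.3]
ee_rot: [-0.0, 0.637, 0.771, -0.0]
force: [-0.2, -0.6, -0.4]
grip_width: 0.578
grip_force: 41.6
t 6.8167 pos [471.2 358.2  39.3] F [-0.2 -0.6 -0.4] grip 0.578 41.591713316738605
in current tool axes [ 2.9 -0.6  9.3] in final axes [ 2.9 -0.6  9.3] turn units [-0.     0.     0.055]
```

View pics/s1.png

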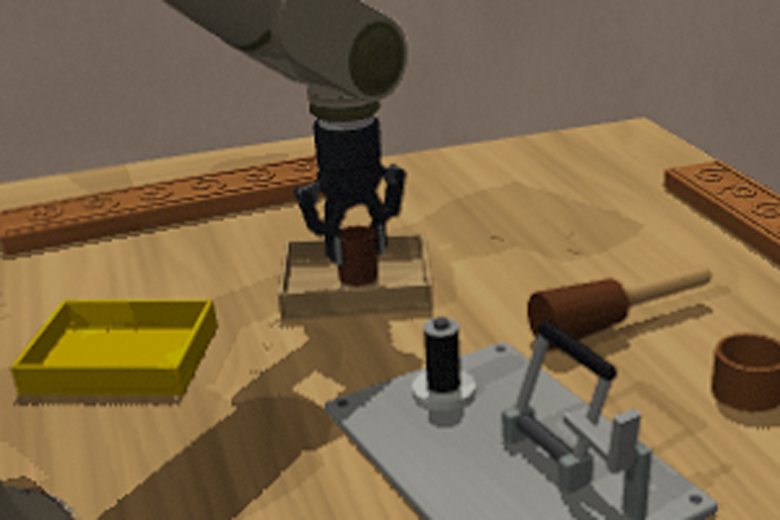

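The sleeve is held upright over the tray at crop (358,255), and the spindle at (442,360) is bare. I'll lower it gently until it touches.

```bash
python3 -m inch '0 0 2 0 0 0;0 0 2 0 0 0;0 0 1 0 0 0;0 0 1 0 0 0;0 0 1 0 0 0;0 0 0 0 0 0;0 0 0 0 0 0;0 0 0 0 0 0;0 0 0 0 0 0;0 0 0 0 0 0'
python3 go.py 470 361 30
```

```text
time_s: 7.7
eef_pos: [471.2, 358.2, 32.4]
ee_rot: [0.0, 0.636, 0.771, 0.0]
force: [0.5, -0.5, -0.6]
grip_width: 0.576
grip_force: 41.6
t 7.7 pos [471.2 358.2  32.4] F [ 0.5 -0.5 -0.6] grip 0.576 41.59316187724471
in current tool axes [ 2.9 -0.6  2.4] in final axes [ 2.9 -0.6  2.4] turn units [ 0.00166667 -0.          0.05666667]
```

```bash
python3 -m inch '0 0 .5 0 0 0;0 0 .5 0 0 0;0 0 .5 0 0 0;0 0 .3 0 0 0;0 0 0 0 0 0;0 0 0 0 0 0;0 0 0 0 0 0;0 0 0 0 0 0;0 0 0 0 0 0;0 0 0 0 0 0'
python3 go.py 470 361 30
```

```text
time_s: 8.53
eef_pos: [471.1, 358.3, 30.7]
ee_rot: [0.0, 0.636, 0.771, 0.0]
force: [-2.1, -0.9, 3.7]
grip_width: 0.579
grip_force: 41.9
t 8.5333 pos [471.1 358.3  30.7] F [-2.1 -0.9  3.7] grip 0.579 41.89918275922537
in current tool axes [ 2.9 -0.6  0.7] in final axes [ 2.9 -0.6  0.7] turn units [ 0.         -0.          0.05666667]
```

Contact (about 4 N). Releasing, then going straight up.

```bash
python3 -m inch '0 0 0 0 0 0;0 0 0 0 0 0;0 0 0 0 0 0;0 0 0 0 0 0;0 0 0 0 0 0;0 0 0 0 0 0;0 0 0 0 0 0;0 0 0 0 0 0;0 0 0 0 0 0;0 0 0 0 0 0' 1
python3 -m inch '0 0 -10 0 0 0;0 0 -20 0 0 0;0 0 -25 0 0 0;0 0 -25 0 0 0;0 0 -25 0 0 0;0 0 -25 0 0 0;0 0 -25 0 0 0;0 0 -10 0 0 0;0 0 0 0 0 0;0 0 0 0 0 0'
python3 - <<'E'
from h import *
p=[500.9,-37.3,.185]
print(W(p,[[19,-135+16,200],[19,-119,113]]))
E
python3 go.py 549 -151 196
```

```text
time_s: 9.37
eef_pos: [471.1, 358.2, 30.5]
ee_rot: [0.0, 0.636, 0.771, 0.0]
force: [0.4, -1.4, 0.1]
grip_width: 1.004
grip_force: 0.0
time_s: 10.2
eef_pos: [470.9, 358.1, 194.9]
ee_rot: [-0.0, 0.636, 0.771, -0.0]
force: [0.3, 0.1, -0.9]
grip_width: 0.999
grip_force: 0.0
[[ 541.46542625 -150.77442969  200.        ]
 [ 541.46542625 -150.77442969  113.        ]]
t 10.2 pos [470.9 358.1 194.9] F [ 0.3  0.1 -0.9] grip 0.999 0.0
in current tool axes [-514.7  -19.9   -1. ] in final axes [-514.8  -16.9   -1.1] turn units [-0.005       0.00166667  0.05666667]
```

```bash
python3 -m inch '-20 -1 0 0 0 0;-40 -2.1 0 0 0 0;-40 -2.1 0 0 0 0;-40 -2.1 0 0 0 0;-40 -2.1 0 0 0 0;-40 -2.1 0 0 0 0;-40 -2.1 0 0 0 0;-40 -2.1 0 0 0 0;-40 -2.1 0 0 0 0;-40 -2.1 0 0 0 0' 0
python3 -m inch '-40 -2.1 0 0 0 0;-40 -2.1 0 0 0 0;-33 -2 0 0 0 0;-20 -1.5 0 0 0 0;0 0 0 0 0 .06;0 0 0 0 0 0;0 0 0 0 0 0;0 0 0 0 0 0;0 0 0 0 0 0;0 0 0 0 0 0'
python3 go.py 541.5 -150.8 114
python3 - <<'E'
from rig import ctrl
import cv2,numpy as np
from h import *
c=ctrl.capture("side");im=c["image"][:,:,::-1]
cv2.imwrite("pics/s2.png",cv2.resize(im[130:298,250:450],None,fx=3.5,fy=3.5,interpolation=cv2.INTER_CUBIC))
c=ctrl.capture("top");cv2.imwrite("pics/t2.png",c["image"][:,:,::-1])
E
```

```text
time_s: 11.03
eef_pos: [522.8, -20.4, 193.7]
ee_rot: [-0.001, 0.637, 0.771, -0.001]
force: [1.0, 0.1, -0.1]
grip_width: -0.002
grip_force: 0.0
time_s: 11.87
eef_pos: [541.4, -149.8, 195.5]
ee_rot: [-0.0, 0.638, 0.77, 0.0]
force: [0.7, -0.2, 0.7]
grip_width: 0.003
grip_force: 0.0
t 11.8667 pos [ 541.4 -149.8  195.5] F [ 0.7 -0.2  0.7] grip 0.003 0.0
in current tool axes [-1.  -0.1 81.5] in final axes [-1.  -0.1 81.5] turn units [ 0.         -0.          0.00833333]
```

View pics/s2.png

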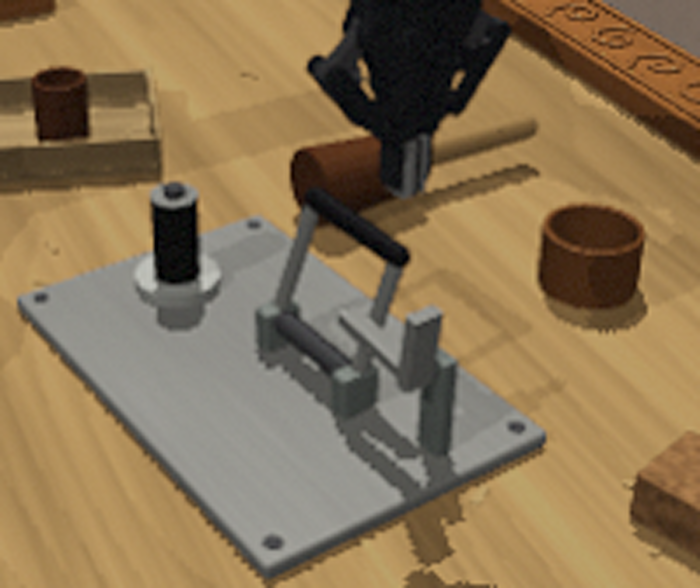

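The sleeve stands upright in the tray at crop (60,105), and the shut fingers hang above the gap left of the catch tab (420,340). Descending into the gap.

```bash
python3 -m inch '0 0 10 0 0 0;0 0 15 0 0 0;0 0 15 0 0 0;0 0 15 0 0 0;0 0 15 0 0 0;0 0 10 0 0 0;0 0 2 0 0 0;0 0 0 0 0 0;0 0 0 0 0 0;0 0 0 0 0 0'
python3 -m inch '-3 0 0 0 0 0;-3 0 0 0 0 0;-3 0 0 0 0 0;-3 0 .3 0 0 0;-3 0 .5 0 0 0;-3 0 .5 0 0 0;-3 0 .5 0 0 0;-3 0 .5 0 0 0;0 0 0 0 0 0;0 0 0 0 0 0'
python3 go.py 541.5 -150.8 114
```

```text
time_s: 12.8
eef_pos: [541.8, -150.9, 114.3]
ee_rot: [0.001, 0.639, 0.769, 0.0]
force: [-0.3, -0.7, 0.5]
grip_width: -0.002
grip_force: 0.0
time_s: 13.63
eef_pos: [545.7, -174.5, 111.0]
ee_rot: [-0.0, 0.639, 0.769, -0.0]
force: [0.4, -0.2, 0.2]
grip_width: 0.003
grip_force: 0.0
t 13.6333 pos [ 545.7 -174.5  111. ] F [ 0.4 -0.2  0.2] grip 0.003 0.0
in current tool axes [24.1  0.2 -3. ] in final axes [24.1  0.2 -3. ] turn units [-0.00166667  0.00166667 -0.005     ]
```

```bash
python3 -m inch '-3 0 1.5 0 0 0;-3 0 2 0 0 0;-3 0 2 0 0 0;-3 0 2.5 0 0 0;-3 0 3 0 0 0;-2 0 3 0 0 0;-2 0 3 0 0 0;-2 0 3 0 0 0;-1 0 2 0 0 0;0 0 0 0 0 0'
python3 go.py 541.5 -150.8 114
python3 - <<'E'
from rig import ctrl
import cv2
c=ctrl.capture("side");im=c["image"][:,:,::-1]
cv2.imwrite("pics/s3.png",cv2.resize(im[130:298,250:450],None,fx=3.5,fy=3.5,interpolation=cv2.INTER_CUBIC))
E
```

```text
time_s: 14.47
eef_pos: [549.9, -195.7, 89.3]
ee_rot: [-0.0, 0.639, 0.769, 0.0]
force: [-1.8, 2.7, 5.3]
grip_width: 0.002
grip_force: 2.7
t 14.4667 pos [ 549.9 -195.7   89.3] F [-1.8  2.7  5.3] grip 0.002 2.687362600117922
in current tool axes [ 45.7  -0.  -24.6] in final axes [ 45.7  -0.  -24.7] turn units [ 0.         -0.00666667 -0.00333333]
```

View pics/s3.png

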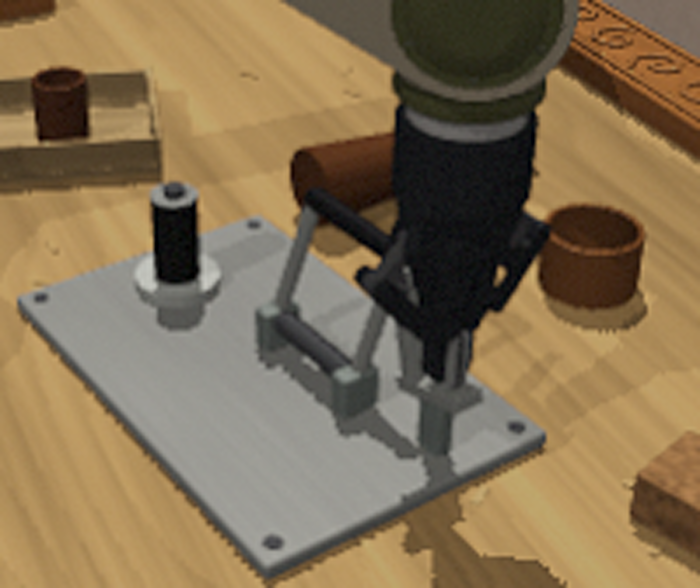

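The tab now lies flat under the fingers at crop (460,390) and the limb points up at (408,355). I'll press down a little more to reach the stop, then withdraw upward.

```bash
python3 -m inch '-.5 0 1 0 0 0;0 0 1 0 0 0;0 0 1 0 0 0;0 0 0 0 0 0;0 0 0 0 0 0;0 0 0 0 0 0;0 0 0 0 0 0;0 0 0 0 0 0;0 0 0 0 0 0;0 0 0 0 0 0'
python3 go.py 541.5 -150.8 114
```

```text
time_s: 15.35
eef_pos: [550.2, -196.0, 88.4]
ee_rot: [0.0, 0.639, 0.769, 0.0]
force: [-6.4, 5.6, 20.9]
grip_width: 0.004
grip_force: 11.1
t 15.35 pos [ 550.2 -196.    88.4] F [-6.4  5.6 20.9] grip 0.004 11.13629411906004
in current tool axes [ 46.   -0.2 -25.6] in final axes [ 46.   -0.3 -25.6] turn units [0.01       0.00333333 0.00166667]
```

```bash
python3 -m inch '0 0 -8 0 0 0;0 0 -14 0 0 0;0 0 -15 0 0 0;0 0 -15 0 0 0;0 0 -15 0 0 0;0 0 -15 0 0 0;0 0 -15 0 0 0;0 0 -15 0 0 0;0 0 -5 0 0 0;0 0 0 0 0 0'
python3 -m inch '10 2.5 0 0 0 0;20 5 0 0 0 0;20 5 0 0 0 0;20 5 0 0 0 0;20 5 0 0 0 0;20 5 0 0 0 0;20 5 0 0 0 0;0 0 0 0 0 0;0 0 0 0 0 0;0 0 0 0 0 0' 1
python3 go.py 557.3 -62.3 100
python3 - <<'E'
from rig import ctrl
import cv2,numpy as np
from h import *
c=ctrl.capture("wrist");im=c["image"][:,:,::-1].copy()
p=[500.9,-37.3,.185];b=W(p,[[20+90*np.sin(.35),-35+s*45,35+90*np.cos(.35)] for s in(1,0,-1)])
print(cv2.projectPoints(b,c["rvec"],c["tvec"],c["intrinsics"],c["D"])[0][:,0]);cv2.imwrite("pics/w3.png",im)
E
```

```text
time_s: 16.18
eef_pos: [550.3, -196.6, 204.0]
ee_rot: [0.001, 0.639, 0.769, 0.0]
force: [0.7, -0.1, -0.3]
grip_width: -0.001
grip_force: 0.0
time_s: 17.02
eef_pos: [557.7, -62.7, 202.4]
ee_rot: [-0.001, 0.639, 0.769, -0.0]
force: [-0.3, 0.9, 0.6]
grip_width: 0.999
grip_force: 0.0
t 17.0167 pos [557.7 -62.7 202.4] F [-0.3  0.9  0.6] grip 0.999 0.0
in current tool axes [  0.5  -0.2 102.4] in final axes [  0.5  -0.4 102.4] turn units [-0.01166667 -0.00333333 -0.00166667]
[[319.94385241 150.86334084]
 [319.89696302 206.32443709]
 [319.855038   256.22243643]]
```

View pics/w3.png

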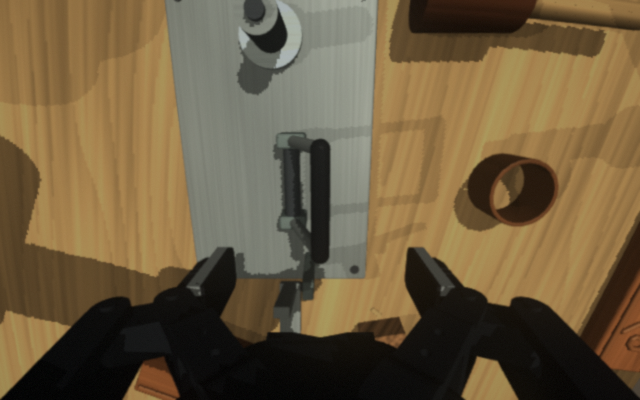

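The bar runs from (320,142) to (320,260) between the open fingers, matching the prediction, so the handle is at rest. Descending and gripping.

```bash
python3 -m inch '0 0 10 0 0 0;0 0 15 0 0 0;0 0 15 0 0 0;0 0 15 0 0 0;0 0 15 0 0 0;0 0 15 0 0 0;0 0 12 0 0 0;0 0 5 0 0 0;0 0 0 0 0 0;0 0 0 0 0 0'
python3 -m inch '0 0 0 0 0 0;0 0 0 0 0 0;0 0 0 0 0 0;0 0 0 0 0 0;0 0 0 0 0 0;0 0 0 0 0 0;0 0 0 0 0 0;0 0 0 0 0 0;0 0 0 0 0 0;0 0 0 0 0 0' 0 50
python3 go.py 557.3 -62.3 100
```

```text
time_s: 17.9
eef_pos: [558.0, -63.0, 101.2]
ee_rot: [0.0, 0.639, 0.769, -0.0]
force: [0.6, 0.5, 0.1]
grip_width: 1.001
grip_force: 0.0
time_s: 18.73
eef_pos: [557.6, -62.7, 101.5]
ee_rot: [-0.0, 0.639, 0.769, -0.0]
force: [-5.8, -1.7, 5.7]
grip_width: 0.167
grip_force: 48.9
t 18.7333 pos [557.6 -62.7 101.5] F [-5.8 -1.7  5.7] grip 0.167 48.87501418590546
in current tool axes [ 0.5 -0.2  1.5] in final axes [ 0.5 -0.2  1.5] turn units [-0.01       -0.         -0.00166667]
```

```bash
python3 -m inch '0 -3 -1 0 0 0;0 -3 -1 0 0 0;0 -3 -.9 0 0 0;0 -3.1 -.7 0 0 0;0 -3.1 -.6 0 0 0;0 -3.1 -.5 0 0 0;0 -3.1 -.4 0 0 0;0 -3.1 -.2 0 0 0;0 -3.1 -.1 0 0 0;0 -3.1 -.1 0 0 0'
python3 -m inch '0 -3.1 .1 0 0 0;0 -3.1 .1 0 0 0;0 -3.1 .2 0 0 0;0 -3.1 .4 0 0 0;0 -3.1 .5 0 0 0;0 -3 .6 0 0 0;0 -3 .7 0 0 0;0 -3 .9 0 0 0;0 -2 .7 0 0 0;0 0 0 0 0 0'
python3 go.py 496.7 -73.7 100
```

```text
time_s: 19.57
eef_pos: [531.1, -67.8, 108.9]
ee_rot: [0.004, 0.639, 0.769, 0.003]
force: [10.8, 7.0, 11.3]
grip_width: 0.167
grip_force: 48.8
time_s: 20.4
eef_pos: [504.9, -72.8, 104.9]
ee_rot: [0.004, 0.639, 0.769, 0.003]
force: [8.0, 7.5, 11.5]
grip_width: 0.166
grip_force: 52.3
t 20.4 pos [504.9 -72.8 104.9] F [ 8.   7.5 11.5] grip 0.166 52.25705623626709
in current tool axes [ 0.7 -8.3  4.8] in final axes [ 0.7 -8.2  4.9] turn units [ 0.09666667  0.02166667 -0.01166667]
```

Still about 8 mm short of the stop, with only the spring force showing. Pulling on until the force rises.

```bash
python3 -m inch '0 -1.5 .5 0 0 0;0 -1.5 .5 0 0 0;0 -1.5 .5 0 0 0;0 -1.5 .5 0 0 0;0 -1 .4 0 0 0;0 -1 .4 0 0 0;0 0 0 0 0 0;0 0 0 0 0 0;0 0 0 0 0 0;0 0 0 0 0 0'
python3 go.py 496.7 -73.7 100
python3 -m inch '0 -.5 .2 0 0 0;0 -.5 .2 0 0 0;0 -.5 .2 0 0 0;0 -.5 .2 0 0 0;0 0 0 0 0 0;0 0 0 0 0 0;0 0 0 0 0 0;0 0 0 0 0 0;0 0 0 0 0 0;0 0 0 0 0 0'
python3 go.py 496.7 -73.7 100
```

```text
time_s: 21.23
eef_pos: [497.2, -74.4, 102.3]
ee_rot: [0.004, 0.639, 0.769, 0.003]
force: [7.2, 7.2, 14.8]
grip_width: 0.164
grip_force: 52.7
t 21.2333 pos [497.2 -74.4 102.3] F [ 7.2  7.2 14.8] grip 0.164 52.71922767162323
in current tool axes [ 0.8 -0.4  2.3] in final axes [ 0.8 -0.3  2.3] turn units [ 0.09333333  0.025      -0.00666667]
time_s: 22.07
eef_pos: [496.7, -74.5, 102.2]
ee_rot: [0.006, 0.639, 0.769, 0.004]
force: [14.3, 11.7, 16.0]
grip_width: 0.166
grip_force: 52.8
t 22.0667 pos [496.7 -74.5 102.2] F [14.3 11.7 16. ] grip 0.166 52.804943919181824
in current tool axes [0.8 0.1 2.2] in final axes [0.8 0.1 2.2] turn units [ 0.13333333  0.03333333 -0.01      ]
```

```bash
python3 -m inch '0 -.5 .2 0 0 0;0 -.5 .2 0 0 0;0 -.5 .2 0 0 0;0 0 0 0 0 0;0 0 0 0 0 0;0 0 0 0 0 0;0 0 0 0 0 0;0 0 0 0 0 0;0 0 0 0 0 0;0 0 0 0 0 0'
python3 go.py 496.7 -73.7 100
python3 - <<'E'
from rig import ctrl
import cv2
c=ctrl.capture("side");im=c["image"][:,:,::-1]
cv2.imwrite("pics/s4.png",cv2.resize(im[100:330,130:450],None,fx=2.5,fy=2.5,interpolation=cv2.INTER_CUBIC))
E
```

```text
time_s: 22.9
eef_pos: [496.6, -74.6, 102.1]
ee_rot: [0.007, 0.639, 0.769, 0.005]
force: [20.1, 14.4, 15.3]
grip_width: 0.165
grip_force: 52.9
t 22.9 pos [496.6 -74.6 102.1] F [20.1 14.4 15.3] grip 0.165 52.926732301712036
in current tool axes [0.9 0.2 2.1] in final axes [0.9 0.2 2.1] turn units [ 0.17        0.04       -0.01166667]
```

View pics/s4.png

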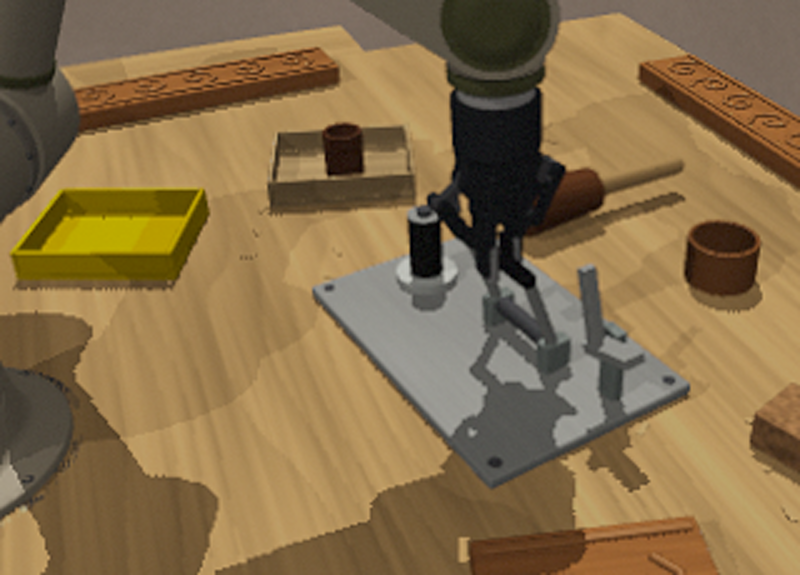

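The sleeve is upright in the tray at (343,148) and the catch is flipped, with its limb pointing up at (590,310). The gripper holds the handle bar at its front stop, (515,270), with about 20 N pressing on it. Handing in.

```bash
python3 -c "
from rig import ctrl
print(ctrl.finish_job())"
```

```text
the job is handed in; nothing more can be done
None
```

The job is handed in after about 23 s: the worn sleeve stands upright in the wooden tray, the catch is flipped over to its stop, and the gripper is holding the handle at its front stop; none of the moves touched the panel, mallet, spare sleeve or cork block.

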